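# Hang the returned room pass on the pass carousel

### The arm

A 6-joint arm with a two-finger parallel gripper is mounted at the origin on the work surface. World frame = base frame: x ahead of the robot, y to its left, z up, the work surface at z = 0. Lengths are in m, angles in rad, forces in N, time in s.
With the tool pointing down it reaches from about 0.375 to 0.925 m from the base axis. Payload 5.7 kg.
Tool frame: the origin (TCP) lies on the centre line of the jaws, within the pads' length; the fingertips stand 14 mm ahead of it and the grasp point (between the pads) lies 5 mm behind it; z points along the fingers, y is the line along which they close (so a half turn about z gives the same grasp; the last joint's range is limited). The gripper opens to 85 mm and grips with 20 to 120 N. Pads are 22 mm wide; open, the fingers measure 114 mm over their backs; the gripper's body (76 mm by 85 mm) begins 54 mm behind the grasp point. The pads swing forward as they close: fully open they stand 13 mm farther back than shut.
Start: joints at [-1.239, 0.359, 1.51, -0, 1.272, -0.115], TCP at [0.259, -0.541, 0.245] pointing down, gripper open.
Joint ranges: [-2.97, 2.97], [-1.01, 2.36], [0.21, 2.38], [-0.96, 4.11], [0.2, 2.71], [-2.98, 2.98]. Speed limits (rad/s): [2.39, 2.39, 3.14, 3.14, 3.14, 3.14].

### API

Orientations are given as a unit quaternion [w, x, y, z].
In Python, from bench import bot, hand, inverse_kinematics, status, read_camera, camera_model, workorder gives the robot as it stands. Calls block until the motion is done:
- bot.goto(position, orientation): joint-space move of the TCP to a pose.
- bot.move_linear(position, attitude=None, v=0.15, force_limit=None): straight line of the TCP; attitude=None keeps the orientation; v is the mean speed in m/s. With force_limit (N) it stops when the force on the tool has changed by that much, and returns True; else False.
- bot.move_j(angles): joint-space move.
- hand.gripper_to(opening, grip_force=None): finger opening in m; grip_force is the grip in N (None keeps the last); returns when the fingers have stopped.
- bot.dwell(seconds).
- inverse_kinematics(position, orientation): joint angles nearest the present ones, or None.
- status.sense(): the state.
- read_camera(name): name is "scene" or "top" or "wrist"; returns (picture, depth): 384x512x3 uint8, red, green, blue; 384x512 float32, m along the optical axis (not along the pixel's ray), 0 where there is no reading.
- camera_model(name): a dict with "fx", "fy", "cx", "cy" (pixels), "R" (3x3) and "t" (3): a world point X has camera coordinates R X + t; the wrist camera has in their place "T_tool_cam" (4x4, takes a point from camera to tool coordinates, whose origin is the TCP and whose axes are the flange's). Camera axes: x right, y down, z forward; pixel columns grow to the right and rows downward; lengths in m; the calibration is good to about 2 mm. A picture is of the moment at which its call begins: read the wrist's pose just before it. camera_model takes no time and is no camera call.
A pose or a line that the arm cannot do raises bot.PlanningError and nothing moves.
- workorder.hand_in(): hands the job in; it is judged then, once.
The state is a dict: "time": time; "q": joint angles; "qvel": joint speeds; "effort": joint torques, N m; "ee_pos": TCP position; "orientation": TCP orientation; "force": force on the tool from outside, world axes, zero at the start; "wrist_torque": the same for the moment, N m; "finger_gap": finger opening in m; "grip_force": force on a finger pad.
Only numpy, scipy, OpenCV 4.12 (cv2) and the standard library are available. Lean on these libraries where they do the work, as an engineer would, in place of code of your own. Each camera call takes 0.05 s, during which the arm holds its last target. There are 200 camera calls.

### The job

The orange room pass has come back to the sign-in desk. First turn the pass carousel until its empty hook points to the front, directly above the yellow pointer on its base; only then take the orange pass out of its desk holder and hang it by its eye on that hook, leaving it hanging freely there with the hook still above the pointer. Leave the mug, the power adapter and the phone where they are.

Things in the scene. Friction and masses are not known exactly. Their poses are not given: they have to be found in the camera images.
- stand: Fixed base and post of the pass carousel: dark steel disc 176 mm across, 18 mm high, with a vertical post 18 mm across. Origin on the turning axis at table height. A yellow pointer tongue (34 mm wide, 6 mm high) on the table sticks out along the stand's own -x, the carousel's front, to 133 mm from the axis; a stripe on the disc continues it. It cannot move; its place and yaw vary.
- rotor (a joint): Turning angle of the carousel's rotor about the stand's vertical axis, rad, counter-clockwise from above positive. The empty hook is at the front, above the yellow pointer, at 0 and any whole turn (2 pi). Turns on in both directions, stays where it is left, resists with 0.06 N m (1 N sideways on an arm 60 mm from the axis); push it round by any of its hook arms.
- hub_top (a point): Top of the rotor's small steel cap, on the turning axis, 192 mm above the table. Below it is the black hub, 20 mm radius, with four steel hook arms at 90 degrees to one another. Three carry other passes (blue, green, black), clipped fast at 95 mm from the axis: shaped as the orange one, 56 mm wide across the arm, from 87 to 183 mm above the table. The fourth arm is empty.
- free_hook (a point): Point on the empty hook arm's centre line, 95 mm from the turning axis, 170 mm above the table; turns with the rotor. Its -x points outward along the arm, z up. All arms: level round bar 6 mm thick from the hub to 112 mm from the axis, then a tip rising at 45 degrees to 122 mm from the axis (centre line 180 mm, black end's top 183 mm above the table).
- front_mark (a point): Fixed point straight above the yellow pointer, 95 mm from the turning axis and 170 mm above the table: free_hook coincides with it when the empty hook is at the front. Axes as the stand's (-x outward to the front).
- holder: Fixed black desk holder, 64 (its x) by 84 (its y) mm, 32 mm high, origin at the centre of its underside. In its top a slot 11 mm (x) by 62 mm (y), floor 8 mm above the table, in which the orange pass stands upright and loose. It cannot move; its place and yaw vary.
- room_pass: The loose orange room pass: hard board 8 mm thick (its x), 56 mm wide (y), 96 mm tall (z), 40 to 85 g, white card on both faces, front and back alike. Origin at the centre of its lower edge; starts upright in the holder, 72 mm showing. Can be gripped across its 56 mm width at the height of its eye, so that the hook passes between the fingers.
- pass_eye (a point): Highest point of the upper edge of the pass's eye, mid-thickness, 86 mm above the pass's lower edge; axes as the pass's. The eye goes right through, 30 mm wide, from 62 to 86 mm above the lower edge (79 mm at its sides: a shallow roof that centres itself on the hook). When hung it rests on the bar, 3 mm above the bar's centre line.
- mug: White mug, 80 mm across, 95 mm high, with a handle at its +y; origin under its centre. Leave alone.
- adapter: Black power adapter, 100 (x) by 45 (y) by 30 mm; origin under its centre. Leave alone.
- phone: Phone lying flat, 148 (x) by 72 (y) by 9 mm; origin under its centre. Leave alone.
Mind the look-alikes: they are no part of the job. Of the things that look like the room_pass, the largest one is meant.

How it is judged:
By the outcome, as a careful person would: the job done as asked, in the order asked, and still so for the second after the job is handed in, with the robot touching nothing.
It also fails if it takes over 72 s, if anything falls off the work surface, if the arm or the gripper's body presses on something with over 40 N, if the wrist force passes 120 N, or if a joint passes its speed limit or range.

## Working session

There is one attempt and no reset: what is moved stays moved. The work goes in short steps, each a Python script; the robot and the scene stay as the last script left them, time stands still between calls to the robot, and variables do not carry over. Pictures are saved under pics/ and viewed, at most 10 in all, crops included, and the job is handed in when it is done.

```bash
mkdir -p pics; ls; cat > h.py <<'E'
import numpy as np, cv2
from bench import bot, hand, inverse_kinematics, status, read_camera, camera_model, workorder
def cloud(name):
    s=status.sense(); im,d=read_camera(name); m=camera_model(name)
    v,u=np.mgrid[0:384,0:512]
    P=np.stack([(u-m['cx'])/m['fx']*d,(v-m['cy'])/m['fy']*d,d],-1)
    if 'R' in m: W=(P-np.array(m['t']))@np.array(m['R'])
    else:
        from scipy.spatial.transform import Rotation as R
        T=np.array(m['T_tool_cam']); q=s['orientation']
        W=(P@T[:3,:3].T+T[:3,3])@R.from_quat([q[1],q[2],q[3],q[0]]).as_matrix().T+s['ee_pos']
    W[d==0]=np.nan
    return im,d,W
def save(im,n): cv2.imwrite('pics/'+n,cv2.cvtColor(im,cv2.COLOR_RGB2BGR))
E
python3 - <<'E'
from h import *
for n in ['scene','top']:
    im,d,W=cloud(n); save(im,n+'1.png'); np.savez(n+'1.npz',im=im,d=d,W=W)
    m=camera_model(n); print(n,-np.array(m['R']).T@m['t'],m['fx'],(d==0).mean())
s=status.sense(); print(s['time'],s['orientation'],camera_model('wrist'))
E
```

```text
pics
scene [ 0.93249209 -0.43768697  1.19359096] 449.6422716750711 0.0038553873697916665
top [0.42765501 0.037259   1.34799704] 391.89886050289243 0.003972371419270833
0.1 [-8.42989047e-04  9.75151834e-01  2.21535961e-01 -8.94661815e-05] {'fx': 306.2688135607418, 'fy': 306.2688135607418, 'cx': 252.1906678884074, 'cy': 192.88852147814703, 'T_tool_cam': array([[ 1.12903561e-03, -9.66204501e-01, -2.57774296e-01,
         6.50770160e-02],
       [ 9.99998899e-01,  1.33913908e-03, -6.39504565e-04,
         3.15805774e-05],
       [ 9.63087823e-04, -2.57773290e-01,  9.66204949e-01,
        -1.29498684e-01],
       [ 0.00000000e+00,  0.00000000e+00,  0.00000000e+00,
         1.00000000e+00]])}
```

View pics/top1.png

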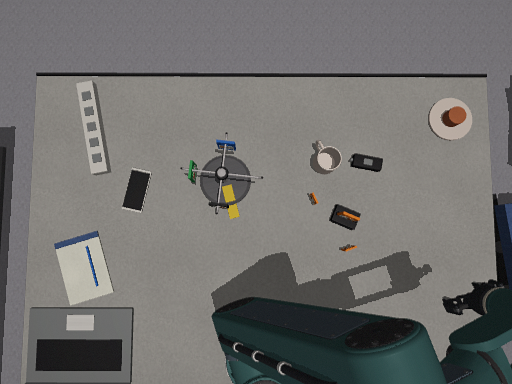

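View pics/scene1.png

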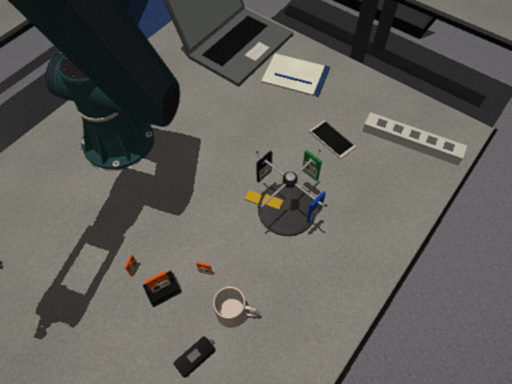

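The top view shows the carousel hub at about (222,174), with the yellow pointer at (231,205). The empty arm points right, ending at (262,178), and black, blue and green are on the other arms. The holder with the big orange pass is at (346,216), and small look-alikes sit at (312,198) and (347,247). Next I'll measure these.

```bash
python3 - <<'E'
from h import *
np.set_printoptions(precision=4,suppress=True)
for n in ['top','scene']:
    z=np.load(n+'1.npz'); im,W=z['im'],z['W']; hsv=cv2.cvtColor(im,cv2.COLOR_RGB2HSV)
    H,S,V=[hsv[...,i].astype(int) for i in range(3)]
    Z=W[...,2]
    def comp(mask,mn):
        k,l,st,c=cv2.connectedComponentsWithStats(mask.astype(np.uint8))
        return [(l==i) for i in range(1,k) if st[i,4]>=mn]
    print(n)
    for nm,mask,mn in [('yellow',(H>18)&(H<32)&(S>130)&(V>100),15),('orange',(H<16)&(S>150)&(V>90),15)]:
        for c in comp(mask,mn):
            P=W[c]; P=P[~np.isnan(P[:,2])]
            pc=P[:,:2].mean(0); w,v=np.linalg.eigh(np.cov((P[:,:2]-pc).T))
            print(nm,c.sum(),P.mean(0),'z',P[:,2].min(),P[:,2].max(),'maj',v[:,1],'len',np.sqrt(w)*3.46, 'px',np.argwhere(c).mean(0)[::-1])
    # hub region
    hubm=(Z>0.186)&(Z<0.2)&(np.hypot(W[...,0]-.5,W[...,1]-.25)<.3)
    for c in comp(hubm,8): print('hub',c.sum(),np.nanmean(W[c],0))
    hm=(Z>0.155)&(Z<0.187)&(np.hypot(W[...,0]-.5,W[...,1]-.25)<.35)
    for c in comp(hm,5): print('arms',c.sum(),np.nanmean(W[c],0),np.nanmin(W[c],0),np.nanmax(W[c],0))
    dm=(Z>0.010)&(Z<0.026)&(V<90)
    for c in comp(dm,60): print('disc',c.sum(),cv2.minEnclosingCircle(W[c][:,:2].astype(np.float32)))
    km=(Z>0.022)&(Z<0.042)&(V<70)
    for c in comp(km,60): print('blk',c.sum(),cv2.minAreaRect(W[c][:,:2].astype(np.float32)),np.nanmedian(W[c][:,2]))
z=np.load('top1.npz')
t=cv2.resize(z['im'][125:265,170:370][...,::-1],(800,560),interpolation=cv2.INTER_CUBIC); cv2.imwrite('pics/crop1.png',t)
E
```

```text
top
yellow 169 [0.556  0.1129 0.0198] z 0.012762290765123857 0.026647603873690594 maj [-0.976  -0.2178] len [0.0348 0.056 ] px [228.1716 193.0592]
yellow 129 [0.4961 0.0971 0.0066] z -0.002332154497601792 0.01362961961076731 maj [-0.9991 -0.0429] len [0.0333 0.0457] px [232.8217 210.7597]
orange 227 [ 0.8198 -0.659   0.0555] z 0.04751437140490082 0.06230598063176374 maj [-0.5036  0.8639] len [0.0491 0.0521] px [456.9295 114.9427]
orange 27 [ 0.5377 -0.1733  0.0603] z 0.035090714976350974 0.06876004834393361 maj [-0.9018 -0.4321] len [0.0061 0.0345] px [314.1852 197.6296]
orange 68 [ 0.4773 -0.2818  0.0971] z 0.032531428539229794 0.11092264984692489 maj [0.3756 0.9268] len [0.0111 0.0556] px [350.3971 215.6471]
orange 23 [ 0.3736 -0.2879  0.0645] z 0.03977786378831507 0.06986997618763525 maj [-0.3367  0.9416] len [0.005  0.0389] px [350.2174 247.9565]
hub 61 [0.602  0.1253 0.1901]
arms 543 [0.6053 0.1358 0.1772] [0.4805 0.0025 0.1559] [0.7258 0.249  0.1869]
disc 122 ((0.7573498487472534, 0.5553910136222839), 0.1327831745147705)
disc 190 ((0.6636686325073242, 0.1696826070547104), 0.042
[... 2211 characters left out ...]
314148)
disc 72 ((0.5033842921257019, -0.2946447730064392), 0.04156174883246422)
disc 70 ((0.6834527254104614, -0.36562997102737427), 0.04880872741341591)
blk 269 ((-0.07081528753042221, 0.5963766574859619), (0.34170258045196533, 0.021269960328936577), 89.44303131103516) 0.02981339159215013
blk 229 ((0.07741381973028183, -0.03277452290058136), (0.15264970064163208, 0.051811154931783676), 68.66889953613281) 0.032536422328983405
blk 448 ((0.4784795939922333, -0.2844546139240265), (0.08312530815601349, 0.05823874473571777), 67.61066436767578) 0.031329266850202556
blk 647 ((0.6653553247451782, -0.362283855676651), (0.09900034219026566, 0.04488496109843254), 79.44646453857422) 0.02895945914842276
```

View pics/crop1.png

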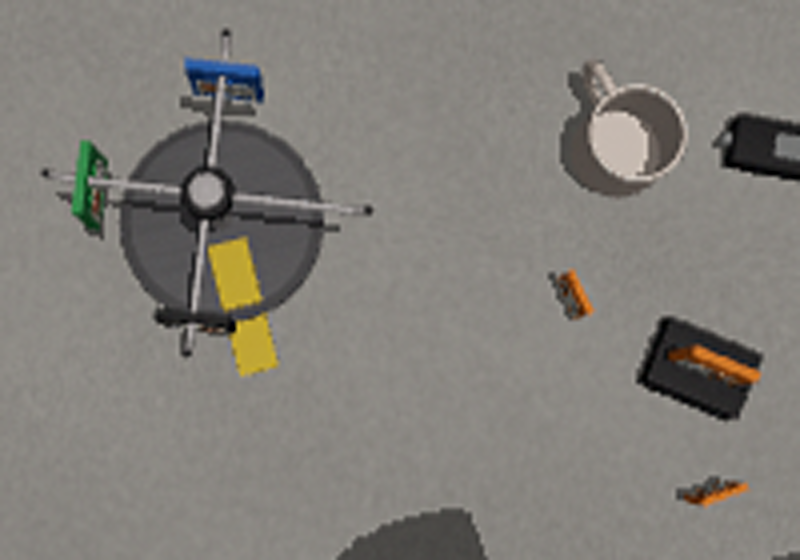

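Axis is about (0.602, 0.1245), the front is at about 195° and the empty arm at about 263.5°, so the rotor needs about −68.5°. I'll refine these, check IK, then grip the empty bar lightly and swing it round.

```bash
cat >> h.py <<'E'
from scipy.spatial.transform import Rotation as Rot
def down(psi):
    y=np.array([np.cos(psi),np.sin(psi),0]); z=np.array([0,0,-1.]); x=np.cross(y,z)
    q=Rot.from_matrix(np.stack([x,y,z],1)).as_quat(); return [q[3],q[0],q[1],q[2]]
def pol(c,r,a,z): return [c[0]+r*np.cos(a),c[1]+r*np.sin(a),z]
def arms(W,c0):
    """axis centre and arm angle mod 90deg from points of bars"""
    from scipy.optimize import least_squares
    d=W[...,:2]-c0; r=np.hypot(d[...,0],d[...,1]); Z=W[...,2]
    P=W[(r>.03)&(r<.122)&(Z>.160)&(Z<.182)][:,:2]
    def f(p):
        e=(P-p[:2])@np.array([[np.cos(p[2]),-np.sin(p[2])],[np.sin(p[2]),np.cos(p[2])]])
        return np.abs(e).min(1)
    b=min((least_squares(f,[*c0,a],loss='soft_l1',f_scale=.002) for a in np.radians(range(0,90,10))),key=lambda s:s.cost)
    return b.x[:2],np.degrees(b.x[2])%90,len(P)
E
python3 - <<'E'
from h import *
for n in ['top','scene']: print(n,arms(np.load(n+'1.npz')['W'],np.array([.602,.1245])))
q0=status.sense()['q']
C=np.array([.602,.1245])
for a,z in [(263.6,.165),(230,.165),(195,.165),(195,.3)]:
    for off in(-90,90):
        j=inverse_kinematics(pol(C,.09,np.radians(a),z),down(np.radians(a+off))); print(a,off,None if j is None else np.round(j,2))
for o in(0,180):
    j=inverse_kinematics([.4777,-.283,.08],down(np.radians(67.7+o)));print(o,None if j is None else np.round(j,2))
E
```

```text
top (array([0.60240227, 0.12449451]), np.float64(83.90995871863156), 294)
scene (array([0.60256596, 0.1222661 ]), np.float64(83.65690077616536), 482)
263.6 -90 None
263.6 90 [-0.06  0.43  1.62 -0.    1.1   0.05]
230 -90 [-0.02  0.37  1.72 -0.    1.05 -2.47]
230 90 [-0.02  0.37  1.72 -0.    1.05  0.67]
195 -90 [ 0.06  0.34  1.77 -0.    1.03 -1.77]
195 90 [ 0.06  0.34  1.77 -0.    1.03  1.37]
195 -90 [ 0.06  0.2   1.59 -0.    1.35 -1.77]
195 90 [ 0.06  0.2   1.59 -0.    1.35  1.37]
0 [-0.66  0.5   1.77 -0.    0.87 -1.84]
180 [-0.66  0.5   1.77 -0.    0.87  1.3 ]
```

```bash
python3 - <<'E'
from h import *
C=np.array([.6025,.1235]); a=np.radians(263.8)
hand.gripper_to(.05,20)
bot.goto(pol(C,.09,a,.32),down(a+np.pi/2))
im,d,W=cloud('wrist'); save(im,'w1.png'); np.savez('w1.npz',im=im,d=d,W=W)
print(arms(W,C)); hsv=cv2.cvtColor(im,cv2.COLOR_RGB2HSV)
m=cv2.inRange(hsv,(18,130,100),(32,255,255))>0
P=W[m]; 
for lo,hi in[(0.0,.011),(.013,.026)]:
    Q=P[(P[:,2]>lo)&(P[:,2]<hi)]; print(len(Q),Q.mean(0),np.degrees(np.arctan2(*(Q.mean(0)[:2]-C)[::-1]))%360)
print(status.sense()['time'])
E
```

```text
(array([0.60155945, 0.1253038 ]), np.float64(83.69044870900171), 3287)
780 [0.49479516 0.09773536 0.00667693] 193.4532115015139
1067 [0.55373849 0.1127473  0.01990375] 192.43561711630022
2.975
```

View pics/w1.png

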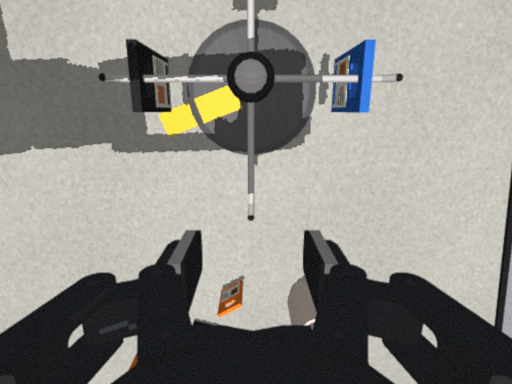

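The wrist view shows the hub at (250,77), the empty arm pointing down to (250,215) centred between the fingers, and the pointer at (180,120), partly beside the black pass. Axis is about (0.602, 0.125), front 194.5°, arm 263.7°. Now I'll grip and turn.

```bash
python3 - <<'E'
from h import *
C=np.array([.602,.125]); a0=np.radians(263.7); a1=np.radians(194.5); r=.088
bot.move_linear(pol(C,r,a0,.320),down(a0+np.pi/2))
bot.move_linear(pol(C,r,a0,.166),v=.12,force_limit=8)
hand.gripper_to(0.0,20); s=status.sense(); print('gap',s['finger_gap'],s['force'],s['ee_pos'])
for a in np.linspace(a0,a1,9)[1:]:
    bot.move_linear(pol(C,r,a,.166),down(a+np.pi/2),v=.06); s=status.sense()
    print(np.round(np.degrees(a)),np.round(s['force'],1),round(s['finger_gap'],4))
hand.gripper_to(.05,20)
bot.move_linear(pol(C,r,a1,.32),v=.15)
bot.move_linear(pol(C,r+.05,a1,.34),v=.15)
im,d,W=cloud('wrist'); save(im,'w2.png'); np.savez('w2.npz',im=im,d=d,W=W)
print(arms(W,C)); hsv=cv2.cvtColor(im,cv2.COLOR_RGB2HSV)
m=cv2.inRange(hsv,(18,130,100),(32,255,255))>0
P=W[m]
for lo,hi in[(0.0,.011),(.013,.026)]:
    Q=P[(P[:,2]>lo)&(P[:,2]<hi)]; print(len(Q),Q.mean(0),np.degrees(np.arctan2(*(Q.mean(0)[:2]-C)[::-1]))%360,cv2.minAreaRect(Q[:,:2].astype(np.float32)))
print(status.sense()['time'])
E
```

```text
gap 0.004833488636861312 [-1.14586605  0.69938777  4.00216344] [0.59243945 0.03753054 0.1663491 ]
255.0 [-0.6 -0.5  3.1] 0.005
246.0 [-1.1 -0.7  5.7] 0.0048
238.0 [-2.5 -2.3  5.9] 0.0049
229.0 [-2.6 -2.7  7.2] 0.0052
220.0 [-3.6 -1.1  7.1] 0.0051
212.0 [-3.7 -1.9  7.8] 0.0052
203.0 [-3.9 -1.8  7.6] 0.0049
194.0 [-4.1 -1.2  8.5] 0.0048
(array([0.60057892, 0.12500988]), np.float64(14.518329172656566), 2945)
484 [0.49578854 0.09839561 0.0067357 ] 194.06240221314127 ((0.4953676164150238, 0.09808853268623352), (0.04442675784230232, 0.03310571610927582), 14.510782241821289)
759 [0.55522367 0.11333265 0.01993142] 194.00541949056856 ((0.5551203489303589, 0.11348073184490204), (0.056075043976306915, 0.03425183519721031), 14.542216300964355)
10.3583
```

View pics/w2.png

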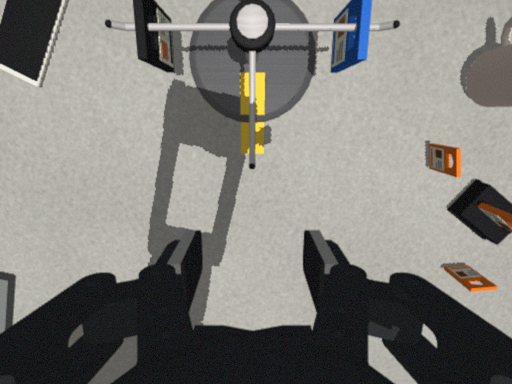

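The empty arm (tip at (252,165)) lies exactly over the yellow stripe: arm 14.52° against pointer 14.51–14.54°. The first part is done. Now I'll measure the pass from above with the wrist camera.

```bash
python3 - <<'E'
from h import *
psi=np.radians(247.7); x=np.array([-np.sin(psi),np.cos(psi)]) ; 
R=Rot.from_quat(np.roll(down(psi),-1)).as_matrix(); 
c=np.array([.4777,-.283])
hand.gripper_to(.085,30)
bot.goto([*(c-.03*R[:2,0]),.25],down(psi))
im,d,W=cloud('wrist'); save(im,'w3.png'); np.savez('w3.npz',im=im,d=d,W=W)
hsv=cv2.cvtColor(im,cv2.COLOR_RGB2HSV); m=cv2.inRange(hsv,(0,130,80),(17,255,255))>0
near=np.hypot(W[...,0]-c[0],W[...,1]-c[1])<.06
for lo,hi in [(.099,.112),(.04,.098)]:
    Q=W[m&near&(W[...,2]>lo)&(W[...,2]<hi)]; r=cv2.minAreaRect(Q[:,:2].astype(np.float32)); print(len(Q),Q.mean(0),r)
K=W[near&(W[...,2]>.027)&(W[...,2]<.037)&(hsv[...,2]<80)]; print(len(K),K.mean(0),cv2.minAreaRect(K[:,:2].astype(np.float32)))
print(R[:,0],status.sense()['time'],status.sense()['ee_pos'])
E
```

```text
605 [ 0.47686191 -0.2825278   0.10456398] ((0.47644785046577454, -0.2830663323402405), (0.05606039613485336, 0.008071603253483772), 67.36931610107422)
199 [ 0.47955726 -0.28448258  0.076085  ] ((0.4791237413883209, -0.2841079831123352), (0.055135730654001236, 0.003603515215218067), 68.94357299804688)
2698 [ 0.47978612 -0.28359361  0.03270386] ((0.47625789046287537, -0.282327264547348), (0.08314120024442673, 0.058775994926691055), 67.79853820800781)
[ 0.92520972 -0.37945616  0.        ] 12.2417 [ 0.45048848 -0.27064374  0.25038233]
```

View pics/w3.png

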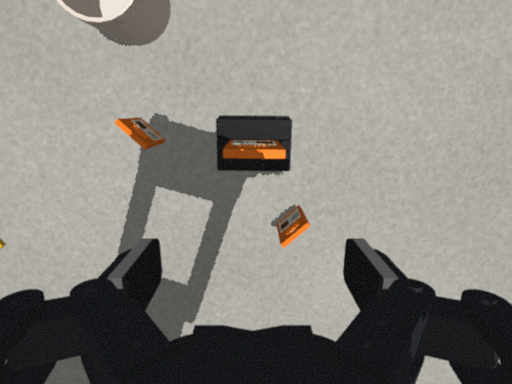

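The pass stands upright in its slot at (255,150) between the fingers; the look-alikes are at (140,130) and (292,225), clear of the fingers. Now I'll grasp it at eye height and lift.

```bash
python3 - <<'E'
from h import *
np.set_printoptions(precision=4,suppress=True)
psi=np.radians(247.5); c=[.4768,-.2828]; q=down(psi)
bot.goto([*c,.2],q)
bot.move_linear([*c,.077],v=.1,force_limit=6)
s=status.sense(); print(s['ee_pos'],s['force'])
hand.gripper_to(.05,35); s=status.sense(); print(s['finger_gap'],s['grip_force'],s['force'])
bot.move_linear([*c,.20],v=.1); s=status.sense(); print(s['finger_gap'],s['grip_force'],s['ee_pos'])
C=np.array([.6013,.125]); a=np.radians(194.5)
bot.goto(pol(C,.17,a,.20),down(a+np.pi/2))
s=status.sense(); print(s['finger_gap'],s['ee_pos'],s['time'])
for n in['top','scene','wrist']:
    im,d,W=cloud(n); np.savez(n+'4.npz',im=im,d=d,W=W)
    hsv=cv2.cvtColor(im,cv2.COLOR_RGB2HSV); m=cv2.inRange(hsv,(0,130,60),(17,255,255))>0
    p=np.array(pol(C,.17,a,.18)); Q=W[m&(np.linalg.norm(W-p,axis=-1)<.12)&(W[...,2]>.09)]
    if len(Q)<10: print(n,len(Q)); continue
    u=(Q[:,:2]-C)@[np.cos(a),np.sin(a)]; t=(Q[:,:2]-C)@[-np.sin(a),np.cos(a)]
    print(n,len(Q),'u',u.min(),u.max(),'t',t.min(),t.max(),'z',Q[:,2].min(),Q[:,2].max(), 'du/dz',np.polyfit(Q[:,2],u,1)[0])
    if n!='top':save(im,n+'4.png')
E
```

```text
[ 0.4772 -0.2831  0.0776] [ 0.14   -0.159  -0.4419]
0.05565051930518508 36.648020558059216 [-0.3808  0.7898  5.0529]
0.055369818105087905 37.04031829722226 [ 0.4764 -0.2825  0.1993]
0.055593900088536936 [0.4375 0.0818 0.2001] 17.1083
top 0
scene 90 u 0.16451242740743735 0.17416898494389763 t -0.023361638536658222 0.03326913382475893 z 0.1376708193217749 0.2281956673362621 du/dz -0.010552254812995506
wrist 8571 u 0.15233138401118812 0.17953636283802643 t -0.02703310463455454 0.0292006512372009 z 0.1329276095118484 0.25906934001660503 du/dz 0.03584628541786241
```

View pics/wrist4.png

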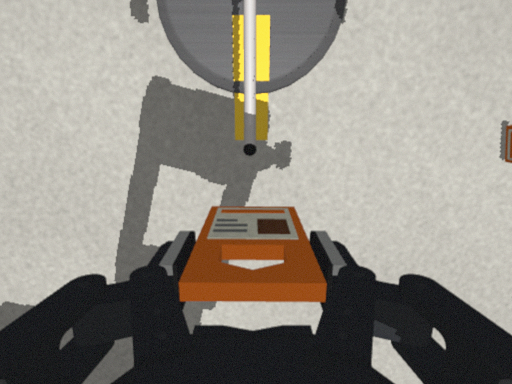

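The pass is held upright and centred (eye at (252,262), hook tip at (250,150)). Next I'll thread it onto the hook, then lower it.

```bash
python3 - <<'E'
from h import *
np.set_printoptions(precision=4,suppress=True)
C=np.array([.6013,.125]); a=np.radians(194.5)
bot.move_linear(pol(C,.165,a,.1712),v=.1)
print(bot.move_linear(pol(C,.095,a,.1712),v=.05,force_limit=6)); s=status.sense(); print(s['ee_pos'],s['force'],np.hypot(*(s['ee_pos'][:2]-C)))
im,d,W=cloud('wrist'); save(im,'w5.png')
im,d,W=cloud('scene'); save(cv2.resize(im[120:240,200:360],(640,480),interpolation=cv2.INTER_CUBIC),'s5.png'); print(s['time'])
E
```

```text
False
[0.5089 0.1012 0.1712] [ 1.1625 -0.2129 -0.0541] 0.09539068155020457
19.25
```

View pics/w5.png

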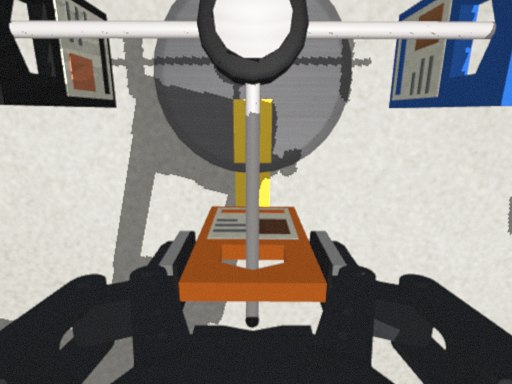

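The bar (column 252) enters the eye at row ~267, is hidden behind the orange top, and its tip reappears at (252,320), so the pass is threaded. Now I'll lower, release and retreat.

```bash
python3 - <<'E'
from h import *
np.set_printoptions(precision=4,suppress=True)
C=np.array([.6013,.125]); a=np.radians(194.5)
s=status.sense(); p=s['ee_pos']
print(bot.move_linear([p[0],p[1],.1562],v=.02,force_limit=2.5)); s=status.sense(); print(s['ee_pos'],s['force'])
hand.gripper_to(.085); bot.dwell(.5)
bot.move_linear([p[0],p[1],.32],v=.1)
bot.move_linear(pol(C,.145,a,.34),v=.15); bot.dwell(1)
im,d,W=cloud('wrist'); save(im,'w6.png')
print(arms(W,C)); hsv=cv2.cvtColor(im,cv2.COLOR_RGB2HSV); m=cv2.inRange(hsv,(0,130,60),(17,255,255))>0
Q=W[m&(np.linalg.norm(W-pol(C,.095,a,.13),axis=-1)<.1)]
u=(Q[:,:2]-C)@[np.cos(a),np.sin(a)]; t=(Q[:,:2]-C)@[-np.sin(a),np.cos(a)]
print(len(Q),u.min(),u.max(),t.min(),t.max(),Q[:,2].min(),Q[:,2].max())
print(status.sense()['time'])
E
```

```text
True
[0.5089 0.1011 0.1567] [-0.3883  0.3471  3.9726]
(array([0.6002, 0.1248]), np.float64(14.553953239172346), 2693)
617 0.09086437687542054 0.09970913629544455 -0.028154340197890232 0.027093671700648476 0.12289129194836959 0.18647643853285056
24.3
```

View pics/w6.png

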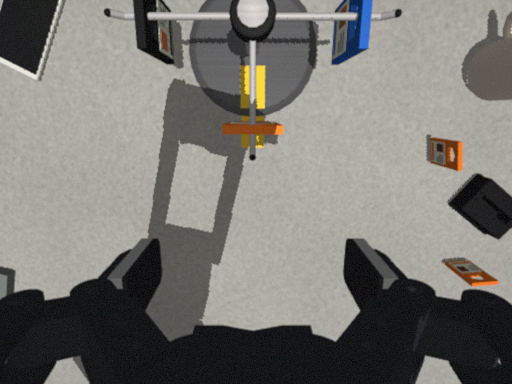

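The pass hangs on the hook at (252,129), centred at radius 95 mm with its top at about 0.184 m. The arm is at 14.55°, still above the pointer, and the robot is clear, so I'm handing in.

```bash
python3 -c "
from h import *
print(workorder.hand_in())"
```

```text
the job is handed in; nothing more can be done
None
```

I turned the carousel until its empty hook was over the yellow pointer, then hung the orange pass on it; the last look showed it hanging freely with the hook still in line, and I handed the job in at about 24 s.

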